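Find the heavier lens cell and hold it over the inspection light

ROBOT

A 6-joint arm with a two-finger parallel gripper is mounted at the origin on the work surface. World frame = base frame: x ahead of the robot, y to its left, z up, the work surface at z = 0. Lengths are in m, angles in degrees, forces in N, time in s.
With the tool pointing down it reaches from about 0.4 to 0.825 m from the base axis. Payload 7 kg.
Tool frame: the origin (TCP) lies on the centre line of the jaws, within the pads' length; the fingertips stand 19 mm ahead of it and the grasp point (between the pads) is the TCP; z points along the fingers, y is the line along which they close (so a half turn about z gives the same grasp; the last joint's range is limited). The gripper opens to 88 mm and grips with 3 to 60 N. Pads are 19 mm wide; open, the fingers measure 130 mm over their backs; the gripper's body (78 mm by 193 mm) begins 47 mm behind the grasp point.
Start: joints at [92.997, 20.546, 0.682, 0, -70.136, -16.507], TCP at [0.158, 0.656, 0.212] pointing down, gripper open.
Joint ranges: [-176.03, 176.03], [-82.01, 121.73], [-58.28, 71.71], [-173.87, 95.51], [-174.79, -0.11], [-173.66, 173.66]. Speed limits (degrees/s): [136.94, 136.94, 172.46, 180, 180, 180].

INTERFACE

Orientations are given as [roll, pitch, yaw] about the fixed x, y, z axes, in that order (R = Rz(yaw) Ry(pitch) Rx(roll)).
In Python, from plant import get_state, capture, close_job gives the robot as it stands.
- The arm moves only by the tool apply_moves, never from a script. Its argument "targets" is a list of rows, each a list of 7 numbers: the opening, from 0 (shut) to 1 (fully open), then the shift along the tool's x, y, z normalised to -1 to 1, where 1 is 1000 mm, then the turn, a rotation vector about the tool's x, y, z normalised to -1 to 1, where 1 is 90 degrees. In form: [[claw, tx, ty, tz, ax, ay, az], ...]. A call has 1 to 20 rows; each row shifts and turns the commanded pose from where the row before left it, along the tool's axes as they then stand; what a row does not reach is not made up. A row lasts 1/12 s, in which the tool goes at most 41.7 mm and 7.16 degrees, less where a joint would pass 70% of its speed; a pose out of reach is approached as far as the arm can. A call with a number of a shift or a turn outside -1 to 1 is refused whole. A call with a gripper value outside its range is refused whole. The fingers move at their own pace and stop on an object; "newtons" is the grip in N (left out, the last holds). Time passes only in rows, so rows that do not move let the fingers close. It gives the time, the measured TCP pose, the force, the opening and the grip force at its end, in the units of the state.
- get_state(): the state, without advancing time (a new reading comes with each control period).
- capture(name): name is "scene" or "top"; returns a dict with "frame" (480x640x3 uint8, red, green, blue), "range_z" (480x640 float32, m along the optical axis (not along the pixel's ray), 0 where there is no reading), "camera_matrix" (3x3 intrinsics, pixels), "T" (4x4, takes a point from camera to world coordinates). Camera axes: x right, y down, z forward; pixel columns grow to the right and rows downward; lengths in m; the calibration is good to about 2 mm. A picture is of the moment at which its call begins.
- close_job(): hands the job in; it is judged then, once.
The state is a dict: "time_s": time; "joints": joint angles; "qd": joint speeds; "joint_torque": joint torques, N m; "tcp_pos": TCP position; "eef_rot": TCP orientation; "contact_force": force on the tool from outside, world axes, zero at the start; "moment": the same for the moment, N m; "gripper_width": finger opening in m; "gripper_force": force on a finger pad.
Only numpy, scipy, OpenCV 4.12 (cv2) and the standard library are available. Lean on these libraries where they do the work, as an engineer would, in place of code of your own. Each camera call takes 0.05 s, during which the arm holds its last target. There are 200 camera calls.

TASK

First switch on the inspection light: turn the red handle of the rotary isolator a quarter turn clockwise from off until it snaps to on. Two look-alike lens cells stand on the blue tray: lift each one clear of the tray in turn to feel its weight, and leave the lighter one standing upright on the tray. Finish while holding the heavier one upright and still, centred over the light box's bright round window with about 5 cm of air below it; drop neither cell, and leave the bottle, the brass ring and the screwdriver alone.

Things in the scene. Friction and masses are not known exactly. Their poses are not given: they have to be found in the camera images.
- isolator (a joint): turn of the isolator's red handle in rad: 0 = off, 1.57 = on (stop), growing clockwise seen from above. An over-centre spring (at most 0.1 N m) snaps the handle to the nearer end, so past about 1.0 it goes on to 1.57 by itself when let go
- isolator_grip (a point): point on the handle's vertical turning axis, 10 mm below the top of its grip bar. The bar is 50 mm long along this point's x axis, 14 mm wide along y, stands 32 mm tall (22 mm below to 10 mm above this point); the point turns with the handle; the white mark is at its -x end. It stands on a grey enclosure 110 x 110 mm, whose yellow top plate is 64 mm above the work surface (bar top 102 mm above the surface)
- isolator_box: the fixed grey enclosure (110 x 110 x 60 mm, yellow plate on top) that carries the isolator handle; origin at the centre of its underside
- cell_a_mid (a point): centre (half-way up) of a closed black lens cell, an upright cylinder 50 mm in diameter and 60 mm tall with bright rings and a glass top; z is its axis. It starts standing on the tray. One cell weighs 0.20 to 0.29 kg, the other 0.50 to 0.63 kg; either may be the heavier
- cell_b_mid (a point): centre of the other lens cell, the same in size and looks as the first; only their weight differs
- cell_a: the first lens cell, origin at the centre of its underside
- cell_b: the second lens cell, origin at the centre of its underside
- tray: fixed blue tray, 150 mm along its x, 230 mm along its y, rim 14 mm high and 5 mm thick; origin at the centre of its underside, inner floor 5 mm above it; the cells stand in its two halves along y, at least 85 mm apart centre to centre
- lightbox: fixed white light box 160 x 160 x 50 mm, origin at the centre of its underside
- window (a point): centre of the bright round window (90 mm in diameter) in the top of the light box, on its surface 50 mm above the work surface; z up
- bottle: bystander: amber bottle 48 mm in diameter, 120 mm tall, standing; origin at the centre of its underside
- retainer: bystander: flat brass ring 60 mm across, 8 mm high; origin at the centre of its underside
- screwdriver: bystander: yellow-handled screwdriver 170 mm long, lying flat, its length along its x

How it is judged:
By the outcome, as a careful person would: the job done as asked, in the order asked, and still so for the second after the job is handed in, while the arm keeps its last pose, push and grip.
It also fails if it takes over 72 s, if anything falls off the work surface, if the arm or the gripper's body presses on something with over 40 N, if the wrist force passes 120 N, or if a joint passes its speed limit or range.

## Working session

There is one attempt and no reset: what is moved stays moved. The work goes in short steps, Python scripts to look and compute and a tool call to move; the robot and the scene stay as the last step left them, time stands still between calls to the robot, and variables do not carry over. Pictures are saved under pics/ and viewed, at most 10 in all, crops included, and the job is handed in when it is done.

Besides the shell and the picture viewer there is one more tool, called after "Call:" by a JSON object that holds its "op" and its "data". apply_moves: Moves the arm, as the interface text tells. Scaled input: -1 to 1 covers 1000 mm each way for a shift and 90 degrees each way for a turn. Its arguments: {"type":"object","properties":{"targets":{"type":"array","items":{"type":"array","items":{"type":"number"}}},"newtons":{"type":"number"}},"required":["targets"]}

```bash
mkdir -p pics && python3 - <<'E'
from plant import *
import cv2,numpy as np
print(get_state())
for n in("top","scene"):
    c=capture(n); cv2.imwrite(f"pics/{n}0.png",c["frame"][:,:,::-1]); print(n,c["camera_matrix"],c["T"]); np.savez(f"{n}0.npz",**c)
E
```

```text
{'time_s': 0.0, 'joints': array([ 9.29963246e+01,  2.05909253e+01,  6.33983465e-01, -2.19156568e-02,
       -7.01351449e+01, -1.65060662e+01]), 'qd': array([ 0.00785429,  0.07124316, -0.16171701,  0.01851521, -0.01585401,
        0.04429262]), 'joint_torque': array([ 5.11237213e-04, -5.82718277e+01,  2.93062645e+01,  6.99768305e+00,
        7.06877807e-03, -1.49211683e-04]), 'tcp_pos': array([0.15759336, 0.65581747, 0.2110244 ]), 'eef_rot': array([ 1.79905854e+02, -6.41308101e-03, -1.35171999e+01]), 'contact_force': array([0.33387097, 0.31947364, 0.38764887]), 'moment': array([ 0.02803045,  0.0391779 , -0.00885532]), 'gripper_force': 0.0, 'gripper_width': 0.08752206432618481}
top [[461.46914784   0.         328.74474862]
 [  0.         461.46914784 236.19276042]
 [  0.           0.           1.        ]] [[ 2.71863878e-02 -9.93985305e-01  1.06085410e-01  4.61130150e-01]
 [-9.99625198e-01 -2.73744844e-02 -3.17074290e-04 -2.57732547e-03]
 [ 3.21920059e-03 -1.06037029e-01 -9.94356971e-01  1.11226113e+00]
 [ 0.00000000e+00  0.00000000e+00  0.00000000e+00  1.00000000e+00]]
scene [[489.44114992   0.         324.95587844]
 [  0.         489.44114992 238.89844436]
 [  0.           0.           1.        ]] [[-0.21509175  0.83723468 -0.50276598  1.01228877]
 [ 0.97648651  0.19201056 -0.09801041  0.10806989]
 [ 0.01447866 -0.51202543 -0.85884826  0.81953674]
 [ 0.          0.          0.          1.        ]]
```

View pics/top0.png

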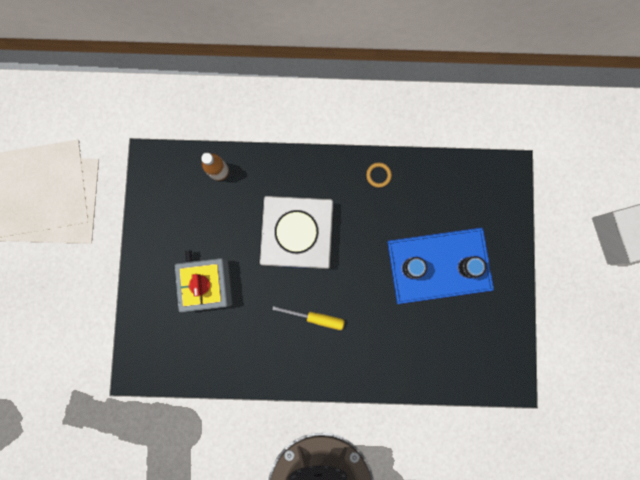

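View pics/scene0.png

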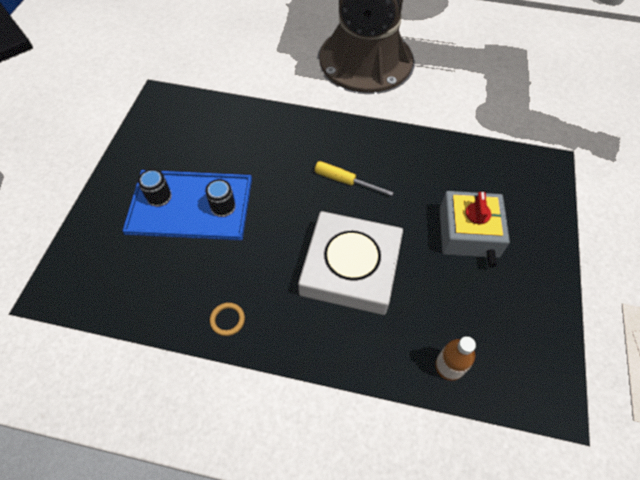

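The top view shows the isolator at about (200,285), the cells at (416,268) and (475,267), and the window at (297,232). The bottle is at (214,165), the ring at (378,175) and the screwdriver at (310,318). The scene view agrees. Next I'll measure.

```bash
cat > h.py <<'E'
import cv2,numpy as np
def ray(c,px,z):
    K,T=c["camera_matrix"],c["T"]; d=T[:3,:3]@np.linalg.solve(K,[px[0],px[1],1.]); o=T[:3,3]
    return o+d*(z-o[2])/d[2]
def cloud(c):
    K,T=c["camera_matrix"],c["T"]; v,u=np.mgrid[:480,:640]; z=c["range_z"]
    P=np.stack([(u-K[0,2])/K[0,0]*z,(v-K[1,2])/K[1,1]*z,z],-1); return P@T[:3,:3].T+T[:3,3]
def blobs(m,amin=30):
    cs,_=cv2.findContours(m.astype(np.uint8),cv2.RETR_EXTERNAL,cv2.CHAIN_APPROX_NONE)
    return [k for k in cs if cv2.contourArea(k)>=amin]
E
python3 - <<'E'
from h import *
np.set_printoptions(precision=4,suppress=True)
for n in("top","scene"):
    c=dict(np.load(n+"0.npz")); hsv=cv2.cvtColor(c["frame"],cv2.COLOR_RGB2HSV); H,S,V=[hsv[...,i].astype(int) for i in range(3)]
    P=cloud(c); print(n)
    def rep(name,m,z,amin=30):
        for k in blobs(m,amin):
            (x,y),(w,h),a=cv2.minAreaRect(k); M=cv2.moments(k); ct=(M["m10"]/M["m00"],M["m01"]/M["m00"])
            mm=np.zeros((480,640),np.uint8); cv2.drawContours(mm,[k],-1,1,-1); zz=P[mm>0][:,2]
            box=np.array([ray(c,p,z)[:2] for p in cv2.boxPoints(((x,y),(w,h),a))])
            print(name,np.round(ct,1),"area",cv2.contourArea(k),"xy",ray(c,ct,z)[:2],"depthz med/max",np.median(zz),np.percentile(zz,95),"box",box.round(3).tolist())
    rep("glass",(H>95)&(H<112)&(S>60)&(S<190)&(V>100),.065)
    rep("window",(H>20)&(H<40)&(S<60)&(S>15)&(V>215)&(abs(P[...,2]-.05)<.012),.05,300)
    rep("red",((H<6)|(H>174))&(S>150)&(V>80),.102)
    rep("redtop",((H<6)|(H>174))&(S>150)&(P[...,2]>.092),.102,5)
    rep("yellow",(H>22)&(H<33)&(S>150)&(V>120),.064,200)
    rep("blue",(H>105)&(H<118)&(S>190),.01,500)
    m=((H<6)|(H>174))&(S>130); ys,xs=np.where(m); 
    x0,x1,y0,y1=xs.min()-25,xs.max()+25,ys.min()-25,ys.max()+25
    cv2.imwrite(f"pics/{n}_iso.png",cv2.resize(c["frame"][y0:y1,x0:x1,::-1],None,fx=7,fy=7,interpolation=cv2.INTER_NEAREST)); print(x0,y0)
a=cv2.imread("pics/top_iso.png");b=cv2.imread("pics/scene_iso.png")
h=max(a.shape[0],b.shape[0]);f=lambda i:cv2.copyMakeBorder(i,0,h-i.shape[0],0,0,cv2.BORDER_CONSTANT)
o=np.hstack([f(a),f(b)]);s=min(1,800/o.shape[1],600/h);print(a.shape,b.shape,s);cv2.imwrite("pics/iso.png",cv2.resize(o,None,fx=s,fy=s))
E
```

```text
top
glass [427.8 271.2] area 77.5 xy [ 0.4993 -0.2294] depthz med/max 0.004975781293592774 0.008341094050799623 box [[0.481, -0.194], [0.526, -0.224], [0.509, -0.25], [0.464, -0.22]]
glass [416.3 266.8] area 195.5 xy [ 0.5086 -0.2032] depthz med/max 0.06630320848154536 0.06945907816296286 box [[0.526, -0.187], [0.527, -0.221], [0.49, -0.221], [0.49, -0.187]]
glass [475.5 266.3] area 196.0 xy [ 0.5134 -0.3376] depthz med/max 0.0661562875271674 0.06870215022517152 box [[0.532, -0.321], [0.533, -0.355], [0.496, -0.355], [0.495, -0.321]]
glass [403.4 267.8] area 38.0 xy [ 0.5054 -0.174 ] depthz med/max 0.007815233695850465 0.03190366579058914 box [[0.485, -0.163], [0.536, -0.169], [0.533, -0.194], [0.482, -0.187]]
glass [486.2 273.5] area 32.0 xy [ 0.4977 -0.3617] depthz med/max 0.0049251654217183916 0.016573508925892162 box [[0.538, -0.311], [0.547, -0.367], [0.46, -0.378], [0.451, -0.323]]
window [295.9 231.5] area 1090.0 xy [0.5834 0.0734] depthz med/max 0.051301013324538736 0.05449370181984982 box [[0.582, 0.135], [0.645, 0.075], [0.585, 0.012], [0.522, 0.071]]
red [199.2 283.8] area
[... 1968 characters left out ...]
98] depthz med/max 0.06375734873174155 0.06606811132805279 box [[0.422, 0.241], [0.402, 0.329], [0.488, 0.332], [0.507, 0.248]]
yellow [334.6 171.8] area 408.0 xy [0.4163 0.0073] depthz med/max 0.022183111118182386 0.026449097933264804 box [[0.422, -0.033], [0.394, -0.032], [0.411, 0.05], [0.439, 0.047]]
blue [194.8 207.8] area 5929.5 xy [ 0.526  -0.2526] depthz med/max 0.005090008843116889 0.06438780557999627 box [[0.614, -0.366], [0.465, -0.426], [0.422, -0.169], [0.574, -0.129]]Traceback (most recent call last):
  File "<stdin>", line 20, in <module>
cv2.error: OpenCV(4.12.0) /io/opencv/modules/imgproc/src/resize.cpp:4208: error: (-215:Assertion failed) !ssize.empty() in function 'resize'
```

```bash
python3 - <<'E'
from h import *
np.set_printoptions(precision=4,suppress=True)
out=[]
for n,(u,v) in(("top",(200,285)),("scene",(478,212))):
    c=dict(np.load(n+"0.npz")); hsv=cv2.cvtColor(c["frame"],cv2.COLOR_RGB2HSV).astype(int); H,S=hsv[...,0],hsv[...,1]
    P=cloud(c); m=((H<8)|(H>172))&(S>120)&(abs(P[...,2]-.102)<.006)
    q=P[m][:,:2]; r=cv2.minAreaRect((q*1000).astype(np.float32)); w,V=np.linalg.eigh(np.cov(q.T)); d=V[:,1]
    print(n,m.sum(),q.mean(0),r,"pca deg",np.degrees(np.arctan2(d[1],d[0])),P[m][:,2].mean(), "rayplane box centre")
    ys,xs=np.where(m); qq=np.array([ray(c,p,.102)[:2] for p in zip(xs,ys)]); print(qq.mean(0),cv2.minAreaRect((qq*1000).astype(np.float32)))
    out.append(cv2.resize(c["frame"][v-35:v+35,u-35:u+35,::-1],(400,400),interpolation=cv2.INTER_CUBIC))
cv2.imwrite("pics/iso.png",np.hstack(out))
E
```

```text
top 105 [0.4571 0.2848] ((454.1835021972656, 285.4461364746094), (43.884765625, 14.555453300476074), 5.855306148529053) pca deg -168.68057544052584 0.10122499354444152 rayplane box centre
[0.4571 0.2846] ((454.2944030761719, 283.9185485839844), (43.55363845825195, 15.193734169006348), 3.3561315536499023)
scene 160 [0.459  0.2853] ((453.64776611328125, 286.2553405761719), (50.88465118408203, 15.094465255737305), 8.033693313598633) pca deg -168.6106340035023 0.10074654482239813 rayplane box centre
[0.46  0.285] ((456.55938720703125, 284.7949523925781), (50.994598388671875, 15.118593215942383), 8.788961410522461)
```

View pics/iso.png

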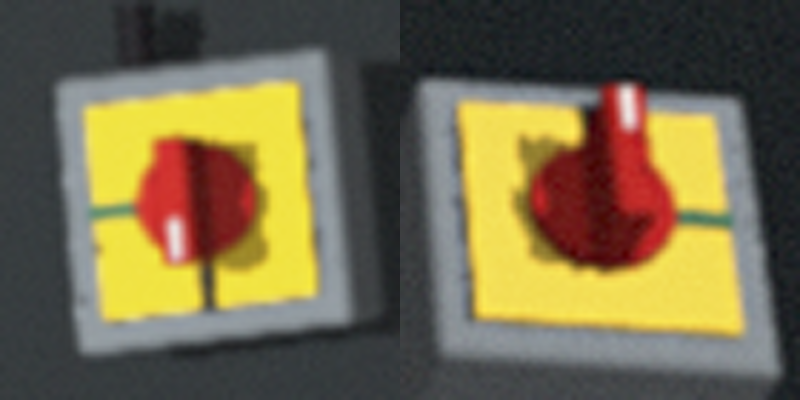

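The crop shows the white mark at the bar's robot-side end, on the black (off) line. The green (on) line lies to the left (+y), so clockwise is right. The bar's yaw is about 9° and its axis is near (0.4555, 0.285).

Call:
{"op": "apply_moves", "data": {"targets": [[1,0.0313,0.0243,0,0,0,0],[1,0.0313,0.0243,0,0,0,0],[1,0.0313,0.0243,0,0,0,0],[1,0.0313,0.0243,0,0,0,0],[1,0.0313,0.0243,0,0,0,0],[1,0.0313,0.0243,0,0,0,0],[1,0.0313,0.0243,0,0,0,0],[1,0.0313,0.0243,0,0,0,0],[1,0.0313,0.0243,0,0,0,0],[1,0.0313,0.0243,0,0,0,0],[1,0.0313,0.0243,0,0,0,0],[1,0.0313,0.0243,0,0,0,0],[0.7,0,0,0,0,0,-0.0625],[0.6,0,0,0,0,0,-0.0625],[0.6,0,0,0,0,0,-0.0625],[0.6,0,0,0,0,0,-0.0625],[0.6,0,0,0.02,0,0,0],[0.6,0,0,0.02,0,0,0],[0.6,0,0,0,0,0,0],[0.6,0,0,0,0,0,0]], "newtons": 20}}

```text
time_s: 1.77
tcp_pos: [0.4543, 0.2843, 0.1713]
eef_rot: [179.9, 0.1, 9.0]
contact_force: [-0.2, 0.3, 0.1]
gripper_width: 0.0529
gripper_force: 0.0
```

Call:
{"op": "apply_moves", "data": {"targets": [[0.6,0.001,0,0.0255,0,0,0],[0.6,0,0,0.0255,0,0,0],[0.6,0,0,0.0255,0,0,0],[0.6,0,0,0,0,0,0],[0.3,0,0,0,0,0,0],[0.1,0,0,0,0,0,0],[0,0,0,0,0,0,0],[0,0,0,0,0,0,0],[0,0,0,0,0,0,0],[0,0,0,0,0,0,0],[0,0,0,0,0,0,0],[0,0,0,0,0,0,0]]}}

```text
time_s: 2.77
tcp_pos: [0.4558, 0.2852, 0.0957]
eef_rot: [-180.0, -0.0, 9.0]
contact_force: [-0.3, -1.2, -0.7]
gripper_width: 0.005
gripper_force: 0.0
```

```bash
python3 - <<'E'
from plant import *
import cv2,numpy as np
s=get_state(); print(s["gripper_width"],s["gripper_force"],s["tcp_pos"],s["moment"])
o=[]
for n,(u,v) in(("top",(200,285)),("scene",(478,200))):
    c=capture(n); o.append(cv2.resize(c["frame"][v-60:v+60,u-60:u+60,::-1],(400,400),interpolation=cv2.INTER_CUBIC))
cv2.imwrite("pics/g1.png",np.hstack(o))
E
```

```text
0.005004938245500514 0.0 [0.45583509 0.28518938 0.09569918] [-0.05324493 -0.02489247  0.00993614]
```

View pics/g1.png

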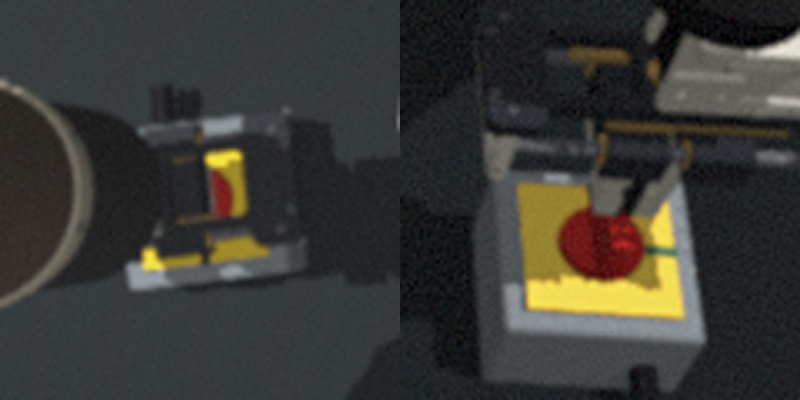

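The scene view shows the fingers at about (610,190) and (660,190), astride the rear of the knob. I can't tell whether they have stopped on the bar, so I'll wait a few rows and read the width again.

Call:
{"op": "apply_moves", "data": {"targets": [[0,0,0,0,0,0,0],[0,0,0,0,0,0,0],[0,0,0,0,0,0,0],[0,0,0,0,0,0,0]]}}

```text
time_s: 3.2
tcp_pos: [0.4558, 0.2852, 0.0954]
eef_rot: [180.0, 0.0, 9.0]
contact_force: [-0.3, 0.5, -1.1]
gripper_width: 0.0005
gripper_force: 0.0
```

```bash
python3 - <<'E'
from plant import *
from h import *
np.set_printoptions(precision=3,suppress=True,linewidth=200)
print(get_state()["joints"])
c=capture("scene");P=cloud(c);f=c["frame"]
for u in (476,479,482,485,488,491,494,497):
    print(u,[(v,*P[v,u].round(3).tolist(),f[v,u].tolist()) for v in range(190,216,3)])
v=200;u=478
cv2.imwrite("pics/g2.png",cv2.resize(f[v-40:v+35,u-45:u+45,::-1],None,fx=8,fy=8,interpolation=cv2.INTER_CUBIC))
E
```

```text
[ 52.933  13.891 -25.583  -0.    -50.528  46.057]
476 [(190, 0.447, 0.267, 0.124, [47, 52, 50]), (193, 0.453, 0.268, 0.123, [90, 88, 83]), (196, 0.458, 0.269, 0.122, [84, 82, 77]), (199, 0.463, 0.27, 0.119, [81, 70, 71]), (202, 0.469, 0.271, 0.118, [81, 68, 65]), (205, 0.451, 0.278, 0.087, [76, 22, 24]), (208, 0.455, 0.279, 0.083, [78, 16, 12]), (211, 0.46, 0.28, 0.081, [79, 19, 18]), (214, 0.465, 0.281, 0.078, [80, 16, 12])]
479 [(190, 0.499, 0.257, 0.189, [30, 31, 25]), (193, 0.468, 0.268, 0.143, [65, 63, 61]), (196, 0.468, 0.271, 0.136, [99, 95, 89]), (199, 0.469, 0.273, 0.129, [94, 93, 88]), (202, 0.468, 0.275, 0.119, [98, 96, 90]), (205, 0.459, 0.281, 0.099, [88, 33, 28]), (208, 0.466, 0.281, 0.099, [79, 15, 14]), (211, 0.47, 0.282, 0.096, [79, 22, 22]), (214, 0.477, 0.282, 0.096, [75, 13, 12])]
482 [(190, 0.497, 0.262, 0.188, [23, 24, 28]), (193, 0.497, 0.264, 0.181, [51, 52, 50]), (196, 0.467, 0.276, 0.136, [102, 100, 92]), (199, 0.466, 0.278, 0.126, [102, 101, 92]), (202, 0.468, 0.28, 0.121, [98, 99, 92]), (205, 0.46, 0.285, 0.102, [103, 40, 35]), (208, 0.466, 0.286, 0.101, [
[... 1342 characters left out ...]
6]), (196, 0.465, 0.295, 0.139, [100, 96, 91]), (199, 0.462, 0.299, 0.127, [95, 93, 89]), (202, 0.463, 0.301, 0.12, [116, 110, 96]), (205, 0.428, 0.316, 0.066, [209, 178, 76]), (208, 0.434, 0.317, 0.065, [244, 224, 87]), (211, 0.439, 0.318, 0.063, [228, 198, 74]), (214, 0.448, 0.317, 0.065, [90, 100, 62])]
497 [(190, 0.495, 0.285, 0.192, [23, 24, 26]), (193, 0.463, 0.298, 0.146, [66, 60, 60]), (196, 0.464, 0.3, 0.139, [95, 93, 88]), (199, 0.412, 0.321, 0.066, [163, 147, 97]), (202, 0.417, 0.322, 0.064, [245, 222, 89]), (205, 0.426, 0.322, 0.066, [243, 222, 83]), (208, 0.432, 0.322, 0.064, [245, 224, 82]), (211, 0.439, 0.323, 0.064, [246, 226, 85]), (214, 0.447, 0.322, 0.066, [155, 161, 96])]
```

View pics/g2.png

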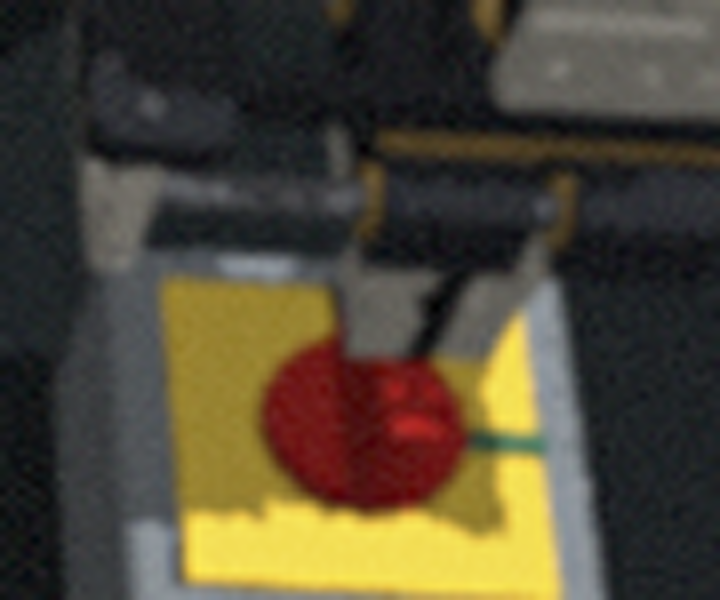

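The crop and depth agree. The fingertips are closed at z≈0.117, above the bar top at 0.102, although the reported TCP implies tips at 0.077. The real tool is therefore about 40 mm higher than reported, while x and y match. I'll trust the camera for height: open, go down another 38 mm watching the force, then close.

Call:
{"op": "apply_moves", "data": {"targets": [[0.6,0,0,0,0,0,0],[0.6,0,0,0,0,0,0],[0.6,0,0,0,0,0,0],[0.6,0,0,0,0,0,0],[0.6,0,0,0,0,0,0],[0.6,0,0,0,0,0,0],[0.6,0,0,0,0,0,0],[0.6,0,0,0,0,0,0],[0.6,0,0,0.008,0,0,0],[0.6,0,0,0.008,0,0,0],[0.6,0,0,0.006,0,0,0],[0.6,0,0,0,0,0,0]]}}

```text
time_s: 4.25
tcp_pos: [0.4548, 0.2842, 0.0714]
eef_rot: [179.9, 0.1, 9.0]
contact_force: [-0.3, -0.1, 0.2]
gripper_width: 0.0525
gripper_force: 0.0
```

```bash
cat > tips.py <<'E'
from plant import *
from h import *
# fingertip height: lowest grey points whose xy lies at the front/side of the fingers near the reported TCP
s=get_state();t=s["tcp_pos"];print(t,s["eef_rot"],s["contact_force"],s["gripper_width"],s["gripper_force"])
for n in("scene","top"):
    c=capture(n);P=cloud(c);S=cv2.cvtColor(c["frame"],cv2.COLOR_RGB2HSV)[...,1]
    m=(np.hypot(P[...,0]-t[0],P[...,1]-t[1])<.06)&(S<60)&(P[...,2]>.07)&(P[...,2]<t[2]+.08)&(c["range_z"]>0)
    z=P[m][:,2]
    if len(z): print(n,m.sum(),np.percentile(z,[1,3,5,10]).round(4),np.histogram(z,np.arange(.07,.2,.01)))
E
python3 tips.py
```

```text
[0.45484151 0.28420134 0.07144497] [1.79889885e+02 1.46014602e-01 8.96821079e+00] [-0.28323979 -0.06257656  0.21203862] 0.0524941165148891 0.0
scene 271 [0.0893 0.0912 0.0926 0.0946] (array([ 0,  4, 49, 73, 61, 33, 37, 11,  3,  0,  0,  0]), array([0.07, 0.08, 0.09, 0.1 , 0.11, 0.12, 0.13, 0.14, 0.15, 0.16, 0.17,
       0.18, 0.19]))
```

Call:
{"op": "apply_moves", "data": {"targets": [[0.6,0,0,0.008,0,0,0],[0.6,0,0,0.007,0,0,0],[0.6,0,0,0,0,0,0],[0,0,0,0,0,0,0],[0,0,0,0,0,0,0],[0,0,0,0,0,0,0],[0,0,0,0,0,0,0],[0,0,0,0,0,0,0],[0,0,0,0,0,0,0],[0,0,0,0,0,0,0],[0,0,0,0,0,0,0]]}}

```text
time_s: 5.27
tcp_pos: [0.4557, 0.2867, 0.0587]
eef_rot: [-179.9, -0.1, 9.0]
contact_force: [-3.7, 5.6, -0.6]
gripper_width: 0.0135
gripper_force: 20.0
```

Call:
{"op": "apply_moves", "data": {"targets": [[0,0,-0.0025,0,0,0,0],[0,0,0,0,0,0,0],[0,0,0,0,0,0,0.07],[0,0,0,0,0,0,0.07],[0,0,0,0,0,0,0.07],[0,0,0,0,0,0,0.07],[0,0,0,0,0,0,0.07],[0,0,0,0,0,0,0.07],[0,0,0,0,0,0,0.07],[0,0,0,0,0,0,0.07],[0,0,0,0,0,0,0.07],[0,0,0,0,0,0,0.07],[0,0,0,0,0,0,0.07],[0,0,0,0,0,0,0.07],[0,0,0,0,0,0,0.07],[0,0,0,0,0,0,0.07],[0,0,0,0,0,0,0]]}}

```text
time_s: 6.68
tcp_pos: [0.4541, 0.2849, 0.0586]
eef_rot: [179.8, -0.2, -79.6]
contact_force: [-4.0, -8.4, 9.8]
gripper_width: 0.0141
gripper_force: 20.0
```

Call:
{"op": "apply_moves", "data": {"targets": [[0.5,0,0,0,0,0,0],[0.5,0,0,0,0,0,0],[0.5,0,0,0,0,0,0],[0.5,0,0,0,0,0,0],[0.5,0,0,0,0,0,0],[0.5,0,0,-0.02,0,0,0],[0.5,0,0,-0.03,0,0,0],[1,0,0,-0.03,0,0,0],[1,0,0,-0.03,0,0,0],[1,0,0,-0.03,0,0,0],[1,0,0,0,0,0,0]]}}

```text
time_s: 7.6
tcp_pos: [0.458, 0.2899, 0.2049]
eef_rot: [-179.5, 0.3, -79.1]
contact_force: [1.0, 1.1, 1.8]
gripper_width: 0.0649
gripper_force: 0.0
```

```bash
python3 - <<'E'
from plant import *
from h import *
s=get_state();print(s["tcp_pos"],s["contact_force"])
o=[]
c=capture("scene");f=c["frame"][:,:,::-1]
cv2.imwrite("pics/on.png",np.hstack([cv2.resize(f,(400,300)),cv2.resize(f[170:260,420:540],(400,300),interpolation=cv2.INTER_CUBIC)]))
E
```

```text
[0.45803067 0.28986615 0.20493607] [1.02085433 1.10454535 1.83180464]
```

View pics/on.png

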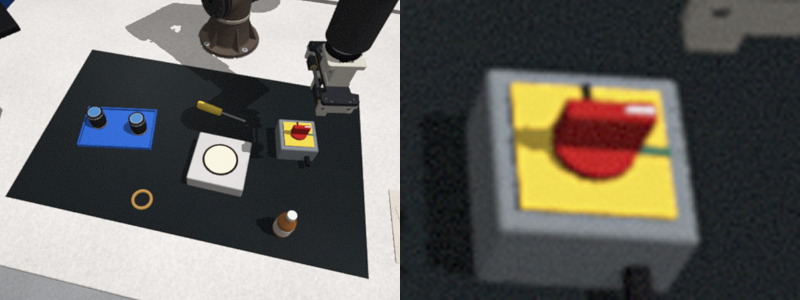

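The view shows the handle's white mark on the green line, so the isolator is on. Nothing else has moved. Next is the nearer cell, A, at (0.508, -0.2025), gripped across the tray's short axis with the yaw kept at about -79°.

Call:
{"op": "apply_moves", "data": {"targets": [[1,0.0379,0.0033,0,0,0,0],[1,0.0379,0.0033,0,0,0,0],[1,0.0379,0.0033,0,0,0,0],[1,0.0379,0.0033,0,0,0,0],[1,0.0379,0.0033,0,0,0,0],[1,0.0379,0.0033,0,0,0,0],[1,0.0379,0.0033,0,0,0,0],[1,0.0379,0.0033,0,0,0,0],[1,0.0379,0.0033,0,0,0,0],[1,0.0379,0.0033,0,0,0,0],[1,0.0379,0.0033,0,0,0,0],[1,0.0379,0.0033,0,0,0,0],[1,0.0379,0.0033,0,0,0,0],[1,0,0,0,0,0,0],[1,0,0,0,0,0,0],[1,0,0,0,0,0,0],[1,0,0,0,0,0,0]]}}

```text
time_s: 9.07
tcp_pos: [0.5052, -0.2036, 0.198]
eef_rot: [180.0, 0.0, -79.2]
contact_force: [0.0, 0.2, -0.3]
gripper_width: 0.0876
gripper_force: 0.0
```

Call:
{"op": "apply_moves", "data": {"targets": [[1,0,-0.003,0.035,0,0,0],[1,0,0,0.035,0,0,0],[1,0,0,0.035,0,0,0],[1,0,0,0.03,0,0,0],[1,0,0,0,0,0,0],[1,0,0,0,0,0,0]]}}

```text
time_s: 9.57
tcp_pos: [0.5077, -0.2028, 0.0629]
eef_rot: [179.8, 0.0, -79.1]
contact_force: [-0.0, -0.1, 1.5]
gripper_width: 0.0875
gripper_force: 0.0
```

```bash
python3 tips.py && python3 - <<'E'
from plant import *
from h import *
c=capture("scene");f=c["frame"][:,:,::-1]
cv2.imwrite("pics/a1.png",cv2.resize(f[90:250,100:300],(750,600),interpolation=cv2.INTER_CUBIC))
E
```

```text
[ 0.50773859 -0.20277192  0.06292197] [ 1.79817055e+02  2.55241363e-02 -7.90869445e+01] [-0.00832257 -0.06256581  1.51689781] 0.08752672963738484 0.0
scene 96 [0.0796 0.0815 0.0818 0.0829] (array([ 2, 34, 35,  8, 12,  5,  0,  0,  0,  0,  0,  0]), array([0.07, 0.08, 0.09, 0.1 , 0.11, 0.12, 0.13, 0.14, 0.15, 0.16, 0.17,
       0.18, 0.19]))
top 21 [0.089  0.0895 0.0899 0.0937] (array([ 0,  2,  1,  1,  1, 14,  2,  0,  0,  0,  0,  0]), array([0.07, 0.08, 0.09, 0.1 , 0.11, 0.12, 0.13, 0.14, 0.15, 0.16, 0.17,
       0.18, 0.19]))
```

View pics/a1.png

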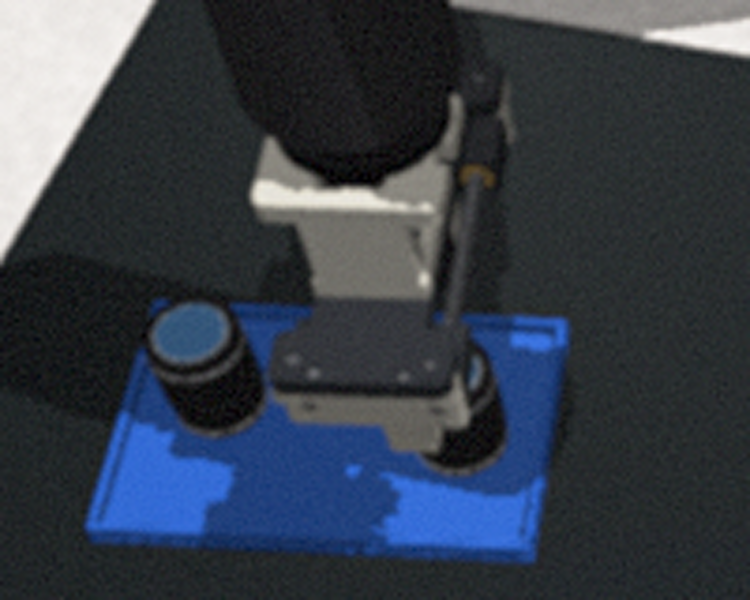

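The view shows the +x finger's lower end at about (412,450) in the crop, full-frame pixel (210,210). Cell A stands behind it, and cell B at (205,370) in the crop is untouched. I'll check the finger's lateral position by ray before going down.

```bash
python3 - <<'E'
from plant import *
from h import *
c=capture("scene");P=cloud(c)
for p in[(203,209),(210,209),(216,209)]: print(ray(c,p,.082),P[p[1],p[0]],P[p[1]-3,p[0]])
E
```

```text
[ 0.5683398  -0.20520923  0.082     ] [ 0.51958451 -0.23961412  0.00100236] [ 0.56895823 -0.20262883  0.09325789]
[ 0.56549882 -0.19289187  0.082     ] [ 0.56735136 -0.19164398  0.08505807] [ 0.56730623 -0.18967936  0.09514263]
[ 0.56306256 -0.18232924  0.082     ] [ 0.53238746 -0.20215894  0.03163782] [ 0.55923526 -0.18290621  0.0859656 ]
```

Call:
{"op": "apply_moves", "data": {"targets": [[1,0,0,0.03,0,0,0],[1,0,0,0.03,0,0,0],[1,0,0,0,0,0,0],[0.4,0,0,0,0,0,0],[0.4,0,0,0,0,0,0],[0.4,0,0,0,0,0,0],[0.4,0,0,0,0,0,0],[0.4,0,0,0,0,0,0],[0.4,0,0,0,0,0,0],[0.4,0,0,0,0,0,0],[0.4,0,0,0,0,0,0],[0.4,0,0,0,0,0,0]], "newtons": 30}}

```text
time_s: 10.77
tcp_pos: [0.5084, -0.2039, 0.0041]
eef_rot: [-180.0, -0.0, -79.2]
contact_force: [-2.6, 0.0, 7.3]
gripper_width: 0.0492
gripper_force: 30.0
```

Call:
{"op": "apply_moves", "data": {"targets": [[0.4,0,0,-0.01,0,0,0],[0.4,0,0,-0.02,0,0,0],[0.4,0,0,-0.02,0,0,0],[0.4,0,0,-0.01,0,0,0],[0.4,0,0,0,0,0,0],[0.4,0,0,0,0,0,0],[0.4,0,0,0,0,0,0],[0.4,0,0,0,0,0,0],[0.4,0,0,0,0,0,0],[0.4,0,0,0,0,0,0],[0.4,0,0,0,0,0,0],[0.4,0,0,0,0,0,0]]}}

```text
time_s: 11.77
tcp_pos: [0.5083, -0.2038, 0.0631]
eef_rot: [180.0, 0.0, -79.2]
contact_force: [0.7, -0.3, -4.3]
gripper_width: 0.0491
gripper_force: 30.0
```

```bash
python3 - <<'E'
from plant import *
from h import *
for i in range(4):
    s=get_state();print(s["contact_force"],s["moment"],s["tcp_pos"],s["gripper_width"]);c=capture("scene")
f=c["frame"][:,:,::-1]
cv2.imwrite("pics/a2.png",cv2.resize(f[90:250,100:300],(500,400),interpolation=cv2.INTER_CUBIC))
E
```

```text
[ 0.66518847 -0.3212166  -4.3105504 ] [ 0.04914884 -0.03204603  0.02528941] [ 0.50829812 -0.20378545  0.06313775] 0.04912556182747058
[-1.40401947 -0.18609155 -4.31918277] [ 0.07331063 -0.02731245 -0.00129255] [ 0.50835478 -0.20380486  0.06323572] 0.049198025490919776
[-0.23163379  0.63501787 -4.86773886] [ 0.04372776 -0.06346192  0.01415665] [ 0.50835559 -0.20382666  0.0633183 ] 0.049092875695004985
[-0.11719858  0.01830709 -5.34713725] [ 0.0304827  -0.01447863 -0.01327201] [ 0.50841917 -0.20379291  0.0633891 ] 0.0491276315996501
```

View pics/a2.png

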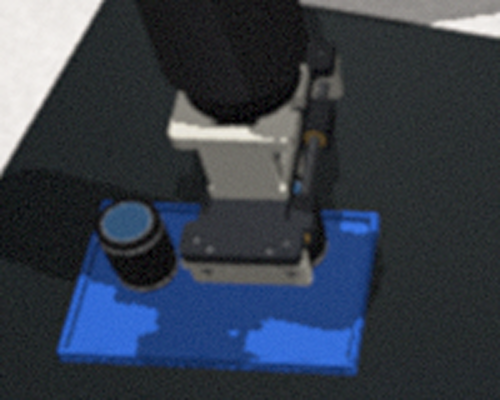

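The view shows cell A lifted in the gripper and B still standing at about (140,245) in the crop. A reads about 4.7 N, roughly 0.48 kg, so it is probably the heavier one. I'll set it back and lift B.

Call:
{"op": "apply_moves", "data": {"targets": [[0.4,0,0,0.02,0,0,0],[0.4,0,0,0.02,0,0,0],[0.4,0,0,0.01,0,0,0],[0.4,0,0,0.006,0,0,0],[0.4,0,0,0.0035,0,0,0],[0.4,0,0,0,0,0,0],[0.4,0,0,0,0,0,0],[0.4,0,0,0,0,0,0],[0.6,0,0,0,0,0,0],[0.7,0,0,0,0,0,0],[0.8,0,0,0,0,0,0],[1,0,0,0,0,0,0],[1,0,0,0,0,0,0],[1,0,0,0,0,0,0],[1,0,0,0,0,0,0],[1,0,0,0,0,0,0],[1,0,0,0,0,0,0]]}}

```text
time_s: 13.38
tcp_pos: [0.5085, -0.2038, 0.004]
eef_rot: [-180.0, -0.0, -79.2]
contact_force: [0.0, 0.0, -0.0]
gripper_width: 0.0879
gripper_force: 0.0
```

Call:
{"op": "apply_moves", "data": {"targets": [[1,0,0,-0.03,0,0,0],[1,0,0,-0.035,0,0,0],[1,0,0,-0.035,0,0,0],[1,0,0,0,0,0,0],[1,0,0,0,0,0,0],[1,0.033,0.005,0,0,0,0],[1,0.033,0.005,0,0,0,0],[1,0.033,0.005,0,0,0,0],[1,0.032,0.005,0,0,0,0],[1,0,0,0,0,0,0],[1,0,0,0,0,0,0],[1,0,0,0,0,0,0]]}}

```text
time_s: 14.38
tcp_pos: [0.5123, -0.3361, 0.1026]
eef_rot: [179.9, 0.1, -79.3]
contact_force: [-0.9, -0.6, -0.3]
gripper_width: 0.0872
gripper_force: 0.0
```

```bash
python3 - <<'E'
from plant import *
from h import *
c=capture("scene");hsv=cv2.cvtColor(c["frame"],cv2.COLOR_RGB2HSV).astype(int);P=cloud(c);H,S,V=hsv[...,0],hsv[...,1],hsv[...,2]
m=(H>95)&(H<112)&(S>60)&(S<190)&(abs(P[...,2]-.065)<.006)
for k in blobs(m,25):
    M=cv2.moments(k);ct=(M["m10"]/M["m00"],M["m01"]/M["m00"]);print(ct,cv2.contourArea(k),ray(c,ct,.065))
E
```

```text
(217.29941002949852, 188.71755162241888) 226.0 [ 0.50777029 -0.2018239   0.065     ]
(150.26049089469515, 177.91528107680125) 210.5 [ 0.5122517 -0.3355424  0.065    ]
```

Call:
{"op": "apply_moves", "data": {"targets": [[1,0,0,0.03,0,0,0],[1,0,0,0.03,0,0,0],[1,0,0,0.025,0,0,0],[1,0,0,0.014,0,0,0],[1,0,0,0,0,0,0],[0.4,0,0,0,0,0,0],[0.4,0,0,0,0,0,0],[0.4,0,0,0,0,0,0],[0.4,0,0,0,0,0,0],[0.4,0,0,0,0,0,0],[0.4,0,0,0,0,0,0],[0.4,0,0,0,0,0,0],[0.4,0,0,0,0,0,0],[0.4,0,0,0,0,0,0]]}}

```text
time_s: 15.6
tcp_pos: [0.5135, -0.3364, 0.0056]
eef_rot: [-180.0, -0.0, -79.2]
contact_force: [-0.7, 1.6, 5.2]
gripper_width: 0.0496
gripper_force: 30.0
```

Call:
{"op": "apply_moves", "data": {"targets": [[0.4,0,0,-0.01,0,0,0],[0.4,0,0,-0.02,0,0,0],[0.4,0,0,-0.02,0,0,0],[0.4,0,0,-0.01,0,0,0],[0.4,0,0,0,0,0,0],[0.4,0,0,0,0,0,0],[0.4,0,0,0,0,0,0],[0.4,0,0,0,0,0,0],[0.4,0,0,0,0,0,0],[0.4,0,0,0,0,0,0],[0.4,0,0,0,0,0,0],[0.4,0,0,0,0,0,0]]}}

```text
time_s: 16.6
tcp_pos: [0.5132, -0.3362, 0.0646]
eef_rot: [180.0, 0.0, -79.2]
contact_force: [0.1, -0.1, -1.9]
gripper_width: 0.0497
gripper_force: 30.0
```

```bash
python3 - <<'E'
from plant import *
for i in range(4):
    s=get_state();print(s["contact_force"],s["tcp_pos"],s["gripper_width"]);c=capture("scene")
E
```

```text
[ 0.1120799  -0.05287526 -1.87117635] [ 0.51319039 -0.3361873   0.0645882 ] 0.0497078977971842
[-0.07000872 -0.34339752 -1.84313518] [ 0.51327236 -0.33623566  0.06474174] 0.04975667717219521
[-0.16684056  0.45456117 -1.59315837] [ 0.51322881 -0.33622464  0.06477593] 0.0497843593967913
[ 0.46241319  0.47391898 -1.59740747] [ 0.51330787 -0.33620811  0.0648898 ] 0.049835311684102886
```

B reads about 1.8 N and A about 4.8 N, so A is the heavier. I'll put B back down.

Call:
{"op": "apply_moves", "data": {"targets": [[0.4,0,0,0.02,0,0,0],[0.4,0,0,0.02,0,0,0],[0.4,0,0,0.01,0,0,0],[0.4,0,0,0.006,0,0,0],[0.4,0,0,0.0035,0,0,0],[0.4,0,0,0,0,0,0],[0.4,0,0,0,0,0,0],[0.4,0,0,0,0,0,0],[0.6,0,0,0,0,0,0],[0.7,0,0,0,0,0,0],[0.8,0,0,0,0,0,0],[1,0,0,0,0,0,0],[1,0,0,0,0,0,0],[1,0,0,0,0,0,0],[1,0,0,0,0,0,0],[1,0,0,0,0,0,0],[1,0,0,0,0,0,0]]}}

```text
time_s: 18.22
tcp_pos: [0.5133, -0.3363, 0.0054]
eef_rot: [180.0, 0.0, -79.2]
contact_force: [-0.3, -0.2, 0.8]
gripper_width: 0.0874
gripper_force: 0.0
```

Call:
{"op": "apply_moves", "data": {"targets": [[1,0,0,-0.03,0,0,0],[1,0,0,-0.035,0,0,0],[1,0,0,-0.035,0,0,0],[1,0,0,0,0,0,0],[1,0,0,0,0,0,0],[1,-0.033,-0.005,0,0,0,0],[1,-0.033,-0.005,0,0,0,0],[1,-0.033,-0.005,0,0,0,0],[1,-0.0325,-0.005,0,0,0,0],[1,0,0,0,0,0,0],[1,0,0,0,0,0,0],[1,0,0,0,0,0,0]]}}

```text
time_s: 19.22
tcp_pos: [0.5081, -0.2032, 0.1049]
eef_rot: [179.9, 0.0, -79.2]
contact_force: [-0.3, -0.8, -0.3]
gripper_width: 0.0876
gripper_force: 0.0
```

```bash
cat > gl.py <<'E'
from plant import *
from h import *
import sys
z=float(sys.argv[1])
for n in("scene","top"):
    c=capture(n);hsv=cv2.cvtColor(c["frame"],cv2.COLOR_RGB2HSV).astype(int);P=cloud(c);H,S,V=hsv[...,0],hsv[...,1],hsv[...,2]
    m=(H>95)&(H<112)&(S>60)&(S<190)&(P[...,2]>.055)&(P[...,2]<.25)
    for k in blobs(m,15):
        M=cv2.moments(k);ct=(M["m10"]/M["m00"],M["m01"]/M["m00"]);mm=np.zeros(m.shape,np.uint8);cv2.drawContours(mm,[k],-1,1,-1)
        q=P[mm>0];print(n,np.round(ct,1),cv2.contourArea(k),ray(c,ct,z).round(4),"depth med",np.median(q,0).round(4))
E
python3 gl.py .065
```

```text
scene [220.5 190.4] 108.5 [ 0.5102 -0.1946  0.065 ] depth med [ 0.5113 -0.1946  0.0654]
scene [149.8 178. ] 218.5 [ 0.5126 -0.3363  0.065 ] depth med [ 0.5125 -0.3361  0.0653]
```

Call:
{"op": "apply_moves", "data": {"targets": [[1,0,0,0.03,0,0,0],[1,0,0,0.03,0,0,0],[1,0,0,0.025,0,0,0],[1,0,0,0.016,0,0,0],[1,0,0,0,0,0,0],[0.4,0,0,0,0,0,0],[0.4,0,0,0,0,0,0],[0.4,0,0,0,0,0,0],[0.4,0,0,0,0,0,0],[0.4,0,0,0,0,0,0],[0.4,0,0,0,0,0,0],[0.4,0,0,0,0,0,0],[0.4,0,0,0,0,0,0],[0.4,0,0,0,0,0,0]], "newtons": 35}}

```text
time_s: 20.48
tcp_pos: [0.5088, -0.2033, 0.0051]
eef_rot: [-179.9, -0.0, -79.2]
contact_force: [-0.2, 1.1, 5.7]
gripper_width: 0.0496
gripper_force: 35.0
```

Call:
{"op": "apply_moves", "data": {"targets": [[0.4,0,0,-0.01,0,0,0],[0.4,0,0,-0.02,0,0,0],[0.4,0,0,-0.025,0,0,0],[0.4,0,0,-0.025,0,0,0],[0.4,0,0,-0.015,0,0,0],[0.4,0,0,0,0,0,0],[0.4,0,0,0,0,0,0],[0.4,0,0,0,0,0,0],[0.4,0,0,0,0,0,0],[0.4,0,0,0,0,0,0]]}}

```text
time_s: 21.32
tcp_pos: [0.5073, -0.2032, 0.0979]
eef_rot: [179.8, 0.0, -79.2]
contact_force: [-0.0, -0.5, -5.5]
gripper_width: 0.0493
gripper_force: 35.0
```

Call:
{"op": "apply_moves", "data": {"targets": [[0.4,-0.012,-0.006,0,0,0,0],[0.4,-0.026,-0.0127,0,0,0,0],[0.4,-0.026,-0.0127,0,0,0,0],[0.4,-0.026,-0.0127,0,0,0,0],[0.4,-0.026,-0.0127,0,0,0,0],[0.4,-0.026,-0.0127,0,0,0,0],[0.4,-0.026,-0.0127,0,0,0,0],[0.4,-0.026,-0.0127,0,0,0,0],[0.4,-0.026,-0.0127,0,0,0,0],[0.4,-0.026,-0.0127,0,0,0,0],[0.4,-0.0114,-0.006,0,0,0,0],[0.4,0,0,0,0,0,0],[0.4,0,0,0,0,0,0],[0.4,0,0,0,0,0,0],[0.4,0,0,0,0,0,0],[0.4,0,0,0,0,0,0],[0.4,0,0,0,0,0,0]]}}

```text
time_s: 22.73
tcp_pos: [0.5841, 0.0724, 0.0995]
eef_rot: [180.0, -0.0, -79.3]
contact_force: [-0.1, -0.3, -5.5]
gripper_width: 0.0492
gripper_force: 35.0
```

```bash
python3 gl.py .16; python3 - <<'E'
from plant import *
from h import *
s=get_state();print(s["tcp_pos"],s["eef_rot"],s["qd"].round(2),s["contact_force"],s["time_s"])
f=capture("scene");P=cloud(f)
# dark cell body columns: bottom edge
i=f["frame"][:,:,::-1]
cv2.imwrite("pics/end.png",np.hstack([cv2.resize(i,(400,300)),cv2.resize(i[180:300,270:430],(400,300),interpolation=cv2.INTER_CUBIC)]))
E
```

```text
scene [150.  178.2] 219.5 [ 0.5758 -0.2799  0.16  ] depth med [ 0.5137 -0.3354  0.0652]
top [475.5 266.1] 193.5 [ 0.509  -0.3073  0.16  ] depth med [ 0.5139 -0.3374  0.066 ]
[0.58416817 0.07261981 0.09959925] [-1.79990745e+02  2.48184505e-03 -7.92558052e+01] [ 0.3   0.11  0.14 -0.    0.08 -0.01] [-0.38822477 -0.86303068 -5.94025604] 22.8333
```

View pics/end.png

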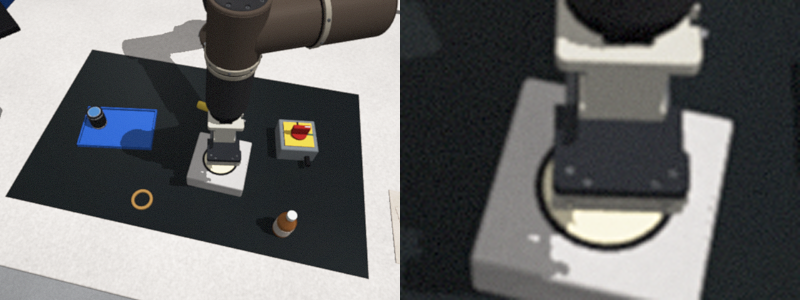

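The view shows the gripper holding the cell over the window, the light box centred in the right crop and the handle still on. Cell B stands on the tray and the bystanders are untouched. The air gap works out at about 49.6 mm and the centring error at about 1 mm.

Call:
{"op": "apply_moves", "data": {"targets": [[0.4,0,0,0,0,0,0],[0.4,0,0,0,0,0,0],[0.4,0,0,0,0,0,0],[0.4,0,0,0,0,0,0],[0.4,0,0,0,0,0,0],[0.4,0,0,0,0,0,0]]}}

```text
time_s: 23.38
tcp_pos: [0.5842, 0.0732, 0.0994]
eef_rot: [180.0, -0.0, -79.2]
contact_force: [-0.0, 0.5, -5.1]
gripper_width: 0.0492
gripper_force: 35.0
```

```bash
python3 -c "
from plant import *
s=get_state();print(s['tcp_pos'],s['contact_force'],s['gripper_width'])
print(close_job())"
```

```text
[0.58421826 0.07319993 0.09942973] [-0.03810871  0.50014392 -5.13010334] 0.04916988362130986
the job is handed in; nothing more can be done
None
```

The job is handed in at 23.4 s: the isolator is on, the lighter cell (B, about 1.8 N) stands on the tray, and the heavier one (A, about 5 N) is held upright and still over the window, about 1 mm off centre with about 5 cm of air below.

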